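# Unlatch the orange parts box and hold its lid up

## Task

Hold the orange box open for me so that I can drop the bulbs in. Its two black catches look alike, but an interlock blocks one until the other has been squeezed: feel which one gives, squeeze that one fully in, then squeeze the other fully in. Then take the lid by its front pull, swing it up past its click until it stands about upright, and finish still holding it there with the gripper; leave the bulbs, torch and wrench where they lie.

Things in the scene. Friction and masses are not known exactly. Their poses are not given: they have to be found in the camera images.
- box: Fixed box of translucent orange plastic, 140 (x) by 250 (y) by 80 mm high, standing on a 20 mm granite slab. Origin: centre of its underside. Its x axis points from the front (catches and pull) to the hinge, y to its left, z up. Black cheeks beside the hinge, at y = +-133 mm, reach 43 mm above the rim (x from 10 to 80 mm).
- hinge (a point): Middle of the lid's hinge line, which runs along the box's y axis at its far rim (70 mm behind the box's centre, 80 mm above its underside). Axes as the box.
- catch_left (a point): Pinch point of the left (+y) catch, fixed, axes as the box. A catch is two upright black ears standing through a notch in the lid's front edge, each 20 (x) by 16 (y) by 38 mm high, from 2 to 40 mm above the lid's top; this point is 24 mm above the lid's top. Outer faces along y: 54 mm apart at rest, 36 mm squeezed. Ears hook over the lid at rest. Beside them is the lid's top.
- catch_right (a point): The same for the right (-y) catch, 140 mm from the left one. Pinch both ears of a catch along the box's y; they are geared together, need about 6 N and stay where they are left. Which catch gives first, left or right, differs from run to run; the blocked one yields only about 1 mm a side.
- catch_p (a joint): Travel of each ear of the catch that is free at the start, m: 0 at rest, 0.009 fully squeezed. It may be the left or the right one.
- catch_q (a joint): The same for the other catch, blocked until catch_p is in by about 7 mm.
- lid (a joint): Angle of the lid (250 mm wide, 4 mm thick, 0.2 kg), rad: 0 shut, 1.57 upright, stop at 1.65. Both catches must be in before it lifts. It takes 1 to 2 N at the pull, rising to about 5 N at the click, a sprung detent between 0.7 and 1.2 rad. A light spring and its weight draw it back from any angle, so it stays wide only while held (let go, it sinks back to the click).
- pull (a point): Centre of the lid's pull, moving with it: a black cross pin 30 mm long (along y), 16 mm thick, on a 14 mm wide, 8 mm thick tongue at the middle of the lid's front edge. 197 mm from the hinge line; shut, 3 mm above hinge height, 30 mm ahead of the lid's edge, 57 mm ahead of the front wall. Pinch its flat ends along y: so held, it can turn between the fingers as the lid swings.
- bulb_a_center (a point): Glass downlight bulb standing on its 50 mm face, 54 mm high; centre. To be left alone.
- bulb_b_center (a point): The second such bulb; to be left alone.
- torch: Black torch lying down, 120 mm long, 30 mm thick; origin at its underside. To be left alone.
- wrench_grip (a point): Steel wrench lying flat; point on its handle. To be left alone.

How it is judged:
By the outcome, as a careful person would: the job done as asked, in the order asked, and still so for the second after the job is handed in, while the arm keeps its last pose, push and grip.
It also fails if it takes over 61 s, if anything falls off the work surface, if the arm or the gripper's body presses on something with over 40 N, if the wrist force passes 120 N, or if a joint passes its speed limit or range.

## Robot

A 6-joint arm with a two-finger parallel gripper is mounted at the origin on the work surface. World frame = base frame: x ahead of the robot, y to its left, z up, the work surface at z = 0. Lengths are in m, angles in rad, forces in N, time in s.
With the tool pointing down it reaches from about 0.275 to 0.875 m from the base axis. Payload 12.5 kg.
Tool frame: the origin (TCP) lies midway between the tips of the shut fingers; the grasp point (between the pads) lies 19 mm behind it; z points along the fingers, y is the line along which they close (so a half turn about z gives the same grasp; the last joint's range is limited). The gripper opens to 85 mm and grips with 20 to 120 N. Pads are 22 mm wide; open, the fingers measure 114 mm over their backs; the gripper's body (76 mm by 85 mm) begins 54 mm behind the grasp point. The pads swing forward as they close: fully open they stand 13 mm farther back than shut.
Start: joints at [1.037, 0.351, 1.652, -0, 1.139, -0.085], TCP at [0.239, 0.496, 0.231] pointing down, gripper open.
Joint ranges: [-2.75, 2.75], [-0.79, 2.1], [0.01, 2.65], [-1.57, 4.71], [0.07, 3.14], [-2.87, 2.87]. Speed limits (rad/s): [2.22, 2.22, 2.79, 3.14, 3.14, 3.14].

## Interface

Orientations are given as a unit quaternion [x, y, z, w].
In Python, from rig import bot gives the robot as it stands.
- The arm moves only by the shell command python3 -m creep 'ROWS'. ROWS is JSON, a list of rows, each a list of 7 numbers: the shift along the tool's x, y, z in m, then the turn, a rotation vector about the tool's x, y, z in degrees, then the opening, from 0 (shut) to 1 (fully open). A call has 1 to 5 rows; each row shifts and turns the commanded pose from where the row before left it, along the tool's axes as they then stand; what a row does not reach is not made up. A row lasts 1/10 s, in which the tool goes at most 50 mm and 8.59 degrees, less where a joint would pass 70% of its speed; a pose out of reach is approached as far as the arm can. A call is refused whole if a number of a shift passes 0.05 or a number of a turn 8.59, either way. A call with a gripper value outside its range is refused whole. The fingers move at their own pace and stop on an object; the grip force is fixed at half the most. Time passes only in rows, so rows that do not move let the fingers close. It gives the time, the measured TCP pose, the force, the opening and the grip force at its end, in the units of the state.
- bot.get_obs(): the state, without advancing time (a new reading comes with each control period).
- bot.get_image(name): name is "scene" or "top" or "wrist"; returns the picture (384x512x3 uint8, red, green, blue); there is no depth.
- bot.calibration(name): a dict with "K" (3x3 intrinsics, pixels), "R" (3x3) and "t" (3): a world point X has camera coordinates R X + t; the wrist camera has in their place "hand_eye" (4x4, takes a point from camera to tool coordinates, whose origin is the TCP and whose axes are the flange's). Camera axes: x right, y down, z forward; pixel columns grow to the right and rows downward; lengths in m; the calibration is good to about 2 mm. A picture is of the moment at which its call begins: read the wrist's pose just before it. calibration takes no time and is no camera call.
- bot.job_done(): hands the job in; it is judged then, once.
Trained networks look in the newest picture that a camera, given by its name, has taken for a name from the list of things; names that differ only in an ending like _2 or _b are one class to them, and where a whole thing is asked for, a point or a joint stands for the part that bears it (a point fixed in the world has none). Each returns a list of dicts, best first, with "conf" (0 to 1); they miss things now and then, are a little off and sometimes report something else, mostly with a low value. They report only what shows in the picture. A call takes as long as a camera call.
- bot.boxes_of(camera, name): "centre" ([row, column] in pixels, amid what is visible of it).
- bot.tip_of(camera, name): "centre" ([row, column] in pixels: a listed point, or the origin of a listed thing).
The state is a dict: "time_s": time; "joint_pos": joint angles; "dq": joint speeds; "joint_efforts": joint torques, N m; "position": TCP position; "orientation": TCP orientation; "ft_force": force on the tool from outside, world axes, zero at the start; "moment": the same for the moment, N m; "opening": opening from 0.0 (shut) to 1.0 (fully open); "grasp_force": force on a finger pad.
Only numpy, scipy, OpenCV 4.12 (cv2) and the standard library are available. Lean on these libraries where they do the work, as an engineer would, in place of code of your own. Each camera call takes 0.05 s, during which the arm holds its last target. There are 200 camera calls.

## Working session

There is one attempt and no reset: what is moved stays moved. The work goes in short steps, Python scripts to look and compute and a shell command to move; the robot and the scene stay as the last step left them, time stands still between calls to the robot, and variables do not carry over. Pictures are saved under pics/ and viewed, at most 10 in all, crops included, and the job is handed in when it is done.

```bash
mkdir -p pics; ls; cat > h.py <<'E'
import numpy as np, cv2
from rig import bot
from scipy.spatial.transform import Rotation as R
def save(cam,n):
    im=bot.get_image(cam); cv2.imwrite(f'pics/{n}.png',im[:,:,::-1]); return im
def campose(cam,obs=None):
    c=bot.calibration(cam);K=np.array(c['K'])
    if cam=='wrist':
        T=np.eye(4);T[:3,:3]=R.from_quat(obs['orientation']).as_matrix();T[:3,3]=obs['position']
        M=T@np.array(c['hand_eye']); return K,M[:3,:3],M[:3,3]
    Rr=np.array(c['R']);t=np.array(c['t']); return K,Rr.T,-Rr.T@t
def ray(cp,px):
    K,Rc,o=cp; d=Rc@np.linalg.solve(K,[px[1],px[0],1]); return o,d/np.linalg.norm(d)
def plane(cp,px,z):
    o,d=ray(cp,px); return o+d*(z-o[2])/d[2]
def tri(rs):
    A=sum(np.eye(3)-np.outer(d,d) for o,d in rs); b=sum((np.eye(3)-np.outer(d,d))@o for o,d in rs)
    return np.linalg.solve(A,b)
E
python3 - <<'E'
from h import *
np.set_printoptions(precision=3,suppress=True)
o=bot.get_obs();print(o['position'],o['orientation'],o['ft_force'],o['opening'])
a=save('top','top');b=save('scene','scene')
D={}
for n in ['box','hinge','catch_left','catch_right','pull','bulb_a_center','torch','wrench_grip']:
    for c in ['top','scene']:
        r=bot.tip_of(c,n); D[c,n]=r
        print(n,c,[(np.round(q['centre'],1),round(q['conf'],2)) for q in r[:3]])
    if D['top',n] and D['scene',n]:
        print('   ',tri([ray(campose(c),D[c,n][0]['centre']) for c in ('top','scene')]))
cv2.imwrite('pics/both.png',cv2.resize(np.hstack([a,b]),(800,300))[:,:,::-1])
E
```

```text
pics
[0.238 0.495 0.231] [ 0.223  0.975 -0.001 -0.   ] [ 0.133 -0.206  0.232] 1.0009821179095935
box top [(array([193.3, 286.6]), 0.83)]
box scene [(array([216.6, 239.5]), 0.55)]
    [ 0.562 -0.039  0.022]
hinge top [(array([156.6, 287.4]), 0.86)]
hinge scene [(array([208.9, 251. ]), 0.75), (array([242.3, 159.2]), 0.29)]
    [ 0.636 -0.035  0.099]
catch_left top [(array([224.3, 262. ]), 0.85)]
catch_left scene [(array([158.7, 246.9]), 0.85)]
    [0.477 0.014 0.131]
catch_right top [(array([223., 326.]), 0.86)]
catch_right scene [(array([167.4, 194.5]), 0.77)]
    [ 0.481 -0.122  0.133]
pull top [(array([247.3, 293.3]), 0.62), (array([190.8, 285.6]), 0.5), (array([226.7, 260.7]), 0.4)]
pull scene [(array([162.5, 218.8]), 0.76), (array([157.4, 245.7]), 0.63)]
    [ 0.429 -0.052  0.106]
bulb_a_center top [(array([199.3, 206.2]), 0.66), (array([195.3, 291.1]), 0.44)]
bulb_a_center scene [(array([190.7, 304. ]), 0.57)]
    [0.541 0.149 0.045]
torch top [(array([177.6, 362.8]), 0.93), (array([193.8, 286.7]), 0.59)]
torch scene [(array([245.2, 158.6]), 0.9)]
    [ 0.601 -0.233  0.02 ]
wrench_grip top [(array([192.8, 395.2]), 0.83)]
wrench_grip scene [(array([241. , 125.6]), 0.67)]
    [ 0.563 -0.306  0.022]
```

View pics/both.png

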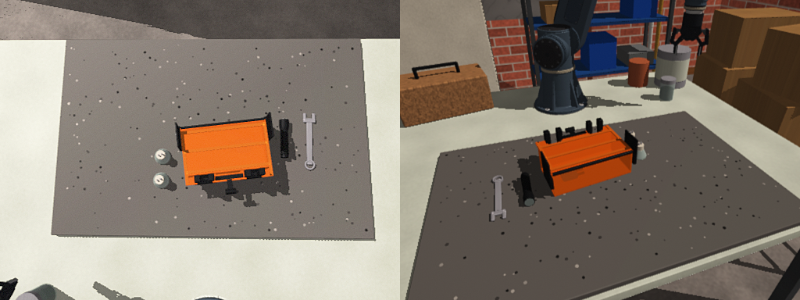

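```bash
python3 - <<'E'
from h import *
from scipy.optimize import least_squares
P={'box':([0,0,0],[.562,-.039,.022]),'h':([.07,0,.08],[.636,-.035,.099]),'l':([-.07,.07,.108],[.477,.014,.131]),'r':([-.07,-.07,.108],[.481,-.122,.133]),'p':([-.127,0,.083],[.429,-.052,.106])}
a=np.array([v[0] for v in P.values()]);b=np.array([v[1] for v in P.values()])
f=lambda q:((R.from_euler('z',q[3]).apply(a)+q[:3])-b).ravel()
s=least_squares(f,[.56,-.04,.02,0],loss='soft_l1',f_scale=.004)
print(s.x,np.degrees(s.x[3]));print(f(s.x).reshape(-1,3).round(4))
o=bot.get_obs();print(R.from_quat(o['orientation']).as_matrix().round(3))
E
```

```text
[ 0.5562836  -0.04258288  0.02249549  0.09627739] 5.516288038614401
[[-0.0057 -0.0036  0.0005]
 [-0.01   -0.0009  0.0035]
 [ 0.0029  0.0064 -0.0005]
 [ 0.0123  0.003  -0.0025]
 [ 0.0009 -0.0028 -0.0005]]
[[-0.901  0.434 -0.   ]
 [ 0.434  0.901  0.   ]
 [ 0.     0.    -1.   ]]
```

The top view shows the box with its front (catches, pull) towards the robot, about 5° of yaw, bulbs to its left, torch and wrench to its right. Next I'll look from near with the wrist camera.

```bash
cat >> h.py <<'E'
np.set_printoptions(precision=4,suppress=True)
def plan(pos,yaw,n,o=None,pitch=0):
    "rows from the present pose to pos, tool down, tool y along box y at yaw (deg)"
    o=o or bot.get_obs(); p=np.array(o['position']);Q=R.from_quat(o['orientation'])
    y=np.radians(yaw);T=np.array([[-np.cos(y),-np.sin(y),0],[-np.sin(y),np.cos(y),0],[0,0,-1]]).T
    T=R.from_matrix(T)
    w=(Q.inv()*T).as_rotvec()
    for i in range(n):
        q=Q*R.from_rotvec(w*i/n); print(np.r_[q.inv().apply((np.array(pos)-p)/n),np.degrees(w)/n].round(4))
E
python3 - <<'E'
from h import *
print(np.array(bot.calibration('wrist')['hand_eye']))
plan([.42,-.045,.30],5,12)
E
```

```text
[[ 0.0002 -0.958  -0.2869  0.0728]
 [ 1.      0.0003 -0.0003  0.0006]
 [ 0.0004 -0.2869  0.958  -0.1425]
 [ 0.      0.      0.      1.    ]]
[-0.0332 -0.034  -0.0057  0.0001 -0.0001 -2.5595]
[-0.0316 -0.0355 -0.0057  0.0001 -0.0001 -2.5595]
[-0.03   -0.0368 -0.0057  0.0001 -0.0001 -2.5595]
[-0.0283 -0.0382 -0.0057  0.0001 -0.0001 -2.5595]
[-0.0266 -0.0394 -0.0057  0.0001 -0.0001 -2.5595]
[-0.0248 -0.0405 -0.0057  0.0001 -0.0001 -2.5595]
[-0.023  -0.0416 -0.0057  0.0001 -0.0001 -2.5595]
[-0.0211 -0.0426 -0.0057  0.0001 -0.0001 -2.5595]
[-0.0192 -0.0435 -0.0057  0.0001 -0.0001 -2.5595]
[-0.0172 -0.0443 -0.0057  0.0001 -0.0001 -2.5595]
[-0.0152 -0.045  -0.0057  0.0001 -0.0001 -2.5595]
[-0.0132 -0.0456 -0.0057  0.0001 -0.0001 -2.5595]
```

```bash
python3 -m creep '[[-0.033,-0.034,-0.006,0,0,-2.56,1],[-0.032,-0.036,-0.006,0,0,-2.56,1],[-0.030,-0.037,-0.006,0,0,-2.56,1],[-0.028,-0.038,-0.006,0,0,-2.56,1],[-0.027,-0.039,-0.006,0,0,-2.56,1]]'
python3 -m creep '[[-0.025,-0.04,-0.006,0,0,-2.56,1],[-0.023,-0.042,-0.006,0,0,-2.56,1],[-0.021,-0.043,-0.006,0,0,-2.56,1],[-0.019,-0.044,-0.006,0,0,-2.56,1],[-0.017,-0.044,-0.006,0,0,-2.56,1]]'
python3 -m creep '[[-0.015,-0.045,-0.006,0,0,-2.56,1],[-0.013,-0.046,-0.006,0,0,-2.56,1],[0,0,0,0,0,0,1],[0,0,0,0,0,0,1]]'
cat > look.py <<'E'
import sys
from h import *
from scipy.optimize import least_squares
o=bot.get_obs();save('wrist',sys.argv[1]);cp=campose('wrist',o)
print(o['time_s'],o['position'],o['orientation'],o['ft_force'])
M={'catch_left':[-.07,.07,.108],'catch_right':[-.07,-.07,.108],'pull':[-.127,0,.083],'hinge':[.07,0,.08]}
a=[];b=[]
for n in M:
    r=bot.tip_of('wrist',n); print(n,[(np.round(q['centre'],1),round(q['conf'],2)) for q in r[:3]])
    if r:
        p=plane(cp,r[0]['centre'],M[n][2]+.02); a.append(M[n]);b.append(p);print('   ',p)
a=np.array(a);b=np.array(b)
f=lambda q:((R.from_euler('z',q[2]).apply(a)+[q[0],q[1],.02])-b)[:,:2].ravel()
s=least_squares(f,[.56,-.04,.08],loss='soft_l1',f_scale=.003)
print('box',s.x,np.degrees(s.x[2]));print(f(s.x).reshape(-1,2))
print({n:R.from_euler('z',s.x[2]).apply(M[n])+[s.x[0],s.x[1],.02] for n in M})
E
python3 look.py w1
```

```text
time_s: 1.4
position: [0.3145, 0.2684, 0.2616]
orientation: [0.111, 0.994, 0.0, 0.0]
ft_force: [1.2, -0.6, 0.9]
opening: 1.002
grasp_force: 0.0
time_s: 1.9
position: [0.3899, 0.0424, 0.2919]
orientation: [0.0, 1.0, 0.0, 0.0]
ft_force: [0.6, 0.5, 0.5]
opening: 1.0
grasp_force: 0.0
time_s: 2.3
position: [0.4195, -0.0467, 0.3031]
orientation: [-0.042, 0.999, 0.0, -0.0]
ft_force: [0.9, 0.0, -0.7]
opening: 1.0
grasp_force: 0.0
2.3 [ 0.4195 -0.0467  0.3031] [-0.0423  0.9991  0.0001 -0.0002] [ 0.866   0.0298 -0.6843]
catch_left [(array([218. , 303.3]), 0.66), (array([177.7, 241.9]), 0.54)]
    [0.4703 0.0174 0.128 ]
catch_right [(array([225.6, 182.2]), 0.71)]
    [ 0.4917 -0.1219  0.128 ]
pull [(array([179.7, 244.9]), 0.83)]
    [ 0.437  -0.0535  0.103 ]
hinge [(array([316.9, 249.8]), 0.69)]
    [ 0.6353 -0.0312  0.1   ]
box [ 0.5575 -0.0413  0.1272] 7.289582426276563
[[ 0.0089  0.0019]
 [ 0.0053  0.0023]
 [-0.0055 -0.0039]
 [-0.0083 -0.0012]]
{'catch_left': array([0.4792, 0.0193, 0.128 ]), 'catch_right': array([ 0.4969, -0.1196,  0.128 ]), 'pull': array([ 0.4315, -0.0574,  0.103 ]), 'hinge': array([ 0.6269, -0.0324,  0.1   ])}
```

View pics/w1.png

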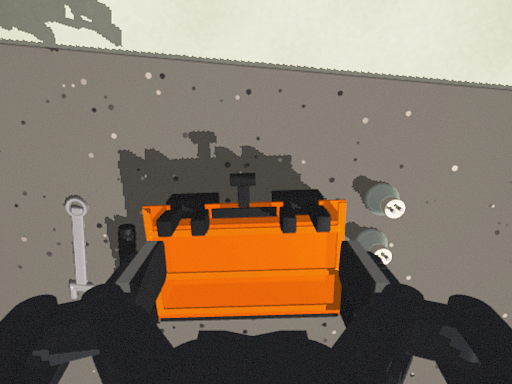

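The wrist view shows the pull at (row 180, col 243), the right catch's ears around (222,185) and the left catch's around (218,304). The catches sit at about box x = -85 mm. I'll refit with that.

```bash
sed -i 's/\[-.07,.07,.108\]/[-.085,.07,.108]/;s/\[-.07,-.07,.108\]/[-.085,-.07,.108]/' look.py
python3 - <<'E'
from h import *
from scipy.optimize import least_squares
a=np.array([[-.085,.07,.108],[-.085,-.07,.108],[-.127,0,.083],[.07,0,.08]]);b=np.array([[.4703,.0174],[.4917,-.1219],[.437,-.0535],[.6353,-.0312]])
f=lambda q:((R.from_euler('z',q[2]).apply(a+[q[3],0,0])[:,:2]+q[:2])-b).ravel()
f2=lambda q:f(q)*[1,1,1,1,1,1,1,1]
def g(q):
    m=a.copy(); m[:2,0]+=q[3]; return (R.from_euler('z',q[2]).apply(m)[:,:2]+q[:2]-b).ravel()
s=least_squares(g,[.56,-.04,.1,0]);print(s.x,np.degrees(s.x[2]),g(s.x))
q=s.x; c=lambda m:R.from_euler('z',q[2]).apply(m)[:2]+q[:2]
L=c([-.085+q[3],.07,0]);print('L',L,'R',c([-.085+q[3],-.07,0]),'P',c([-.127,0,0]))
plan([*L,.195],7,4)
E
```

```text
[ 0.5646 -0.0399  0.1305  0.0005] 7.477417078401708 [ 0.0014  0.0011 -0.0018  0.0016  0.0017 -0.003  -0.0013  0.0004]
L [0.4717 0.0185] R [ 0.4899 -0.1203] P [ 0.4387 -0.0565]
[-0.0145  0.0146  0.0271  0.0014 -0.0013 -0.474 ]
[-0.0146  0.0145  0.0271  0.0014 -0.0013 -0.474 ]
[-0.0147  0.0144  0.0271  0.0014 -0.0013 -0.474 ]
[-0.0148  0.0143  0.0271  0.0014 -0.0013 -0.474 ]
```

```bash
python3 -m creep '[[-0.0145,0.0145,0.027,0,0,-0.6,1],[-0.0145,0.0145,0.027,0,0,-0.6,1],[-0.0145,0.0145,0.027,0,0,-0.6,1],[-0.0145,0.0145,0.027,0,0,-0.6,1],[0,0,0,0,0,0,1]]'
python3 look.py w2
```

```text
time_s: 3.05
position: [0.4704, 0.0197, 0.1924]
orientation: [-0.066, 0.998, 0.0, -0.002]
ft_force: [-1.0, 0.8, 0.8]
opening: 0.997
grasp_force: 0.0
3.05 [0.4704 0.0197 0.1924] [-0.0662  0.9978  0.0004 -0.0024] [-0.9753  0.8429  0.8495]
catch_left []
catch_right [(array([205.7,  59.4]), 0.9)]
    [ 0.4904 -0.1216  0.128 ]
pull [(array([140.2, 164.4]), 0.86)]
    [ 0.4356 -0.0536  0.103 ]
hinge [(array([341.5, 174.5]), 0.92)]
    [ 0.6306 -0.035   0.1   ]
box [ 0.5628 -0.0418  0.1087] 6.230688196526809
[[-0.0045  0.001 ]
 [ 0.001  -0.002 ]
 [ 0.0018  0.0008]]
{'catch_left': array([0.4707, 0.0186, 0.128 ]), 'catch_right': array([ 0.4859, -0.1206,  0.128 ]), 'pull': array([ 0.4366, -0.0556,  0.103 ]), 'hinge': array([ 0.6324, -0.0342,  0.1   ])}
```

View pics/w2.png

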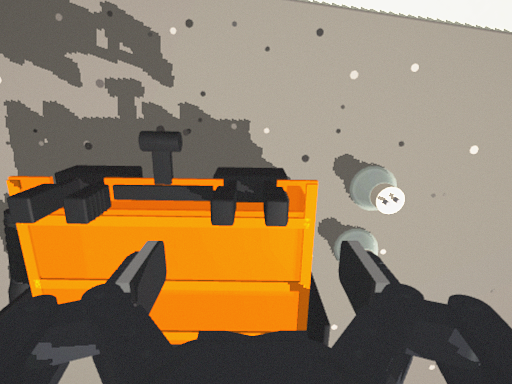

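```bash
python3 - <<'E'
from h import *
o=bot.get_obs();cp=campose('wrist',o);print(cp[0])
for px in [(222,212),(222,288),(222,237),(222,264)]:print(plane(cp,px,.144))
c=R.from_euler('z',7.5,degrees=True)
for y in(-27,27):
  for x in (-10,10):
    X=np.array([.4710,.0185,.144])+c.apply([x/1e3,y/1e3,0]); q=cp[0]@(cp[1].T@(X-cp[2]));print(x,y,q[:2]/q[2])
im=cv2.imread('pics/w2.png');cv2.imwrite('pics/c2.png',cv2.resize(im[150:250,190:320],None,fx=4,fy=4))
E
```

```text
[[295.1896   0.     252.1338]
 [  0.     295.1896 190.1382]
 [  0.       0.       1.    ]]
[ 0.4847 -0.0094  0.144 ]
[0.4777 0.0443 0.144 ]
[0.4824 0.0082 0.144 ]
[0.4799 0.0273 0.144 ]
-10 -27 [214.3996 195.407 ]
10 -27 [215.478  222.1369]
-10 27 [292.33   195.3077]
10 27 [291.2707 222.0476]
```

View pics/c2.png

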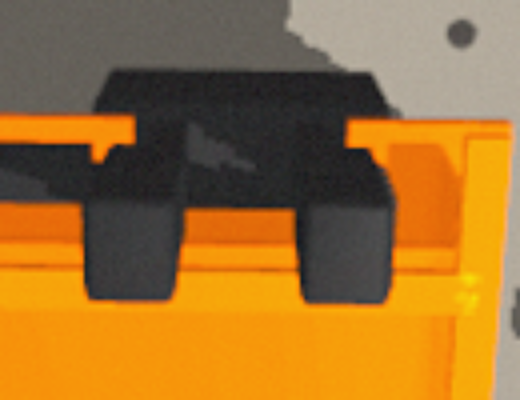

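The crop confirms the left catch's ear tops at cols 211–288 and rows 201–225. That puts its centre about 3 mm further in x and 3 mm toward -y, at about (0.4735, 0.016). I'll descend and feel.

```bash
python3 -m creep '[[-0.0026,-0.0038,0.02,0,0,0,1],[0,0,0.02,0,0,0,1],[0,0,0.02,0,0,0,1],[0,0,0.019,0,0,0,1],[0,0,0,0,0,0,1]]'
python3 -m creep '[[0,0,0,0,0,0,0.7],[0,0,0,0,0,0,0.6],[0,0,0,0,0,0,0.55],[0,0,0,0,0,0,0.55],[0,0,0,0,0,0,0.55]]'
```

```text
time_s: 3.8
position: [0.4734, 0.0138, 0.1155]
orientation: [-0.064, 0.998, 0.0, -0.001]
ft_force: [0.5, -1.0, 0.6]
opening: 1.0
grasp_force: 0.0
time_s: 4.3
position: [0.475, 0.0172, 0.1189]
orientation: [-0.064, 0.998, 0.003, 0.001]
ft_force: [-7.5, 28.6, 24.8]
opening: 0.576
grasp_force: 63.5
```

```bash
python3 -m creep '[[0,0.002,-0.001,0,0,0,1],[0,0.002,-0.001,0,0,0,1],[0,0,0,0,0,0,1],[0,0,0,0,0,0,1]]'
python3 -m creep '[[0,0,0,0,0,0,0.68],[0,0,0,0,0,0,0.64],[0,0,0,0,0,0,0.62]]'
python3 -m creep '[[0,0,0,0,0,0,0.58],[0,0,0,0,0,0,0.58],[0,0,0,0,0,0,0.58]]'
```

```text
time_s: 4.7
position: [0.4741, 0.0179, 0.1186]
orientation: [-0.065, 0.998, -0.0, 0.0]
ft_force: [-0.5, -0.7, 0.1]
opening: 0.995
grasp_force: 0.0
time_s: 5.0
position: [0.4738, 0.018, 0.1182]
orientation: [-0.065, 0.998, 0.0, -0.0]
ft_force: [-0.2, -0.8, 0.1]
opening: 0.62
grasp_force: 0.0
time_s: 5.3
position: [0.4739, 0.0181, 0.1186]
orientation: [-0.064, 0.998, 0.0, 0.0]
ft_force: [-1.6, -0.2, 6.9]
opening: 0.59
grasp_force: 35.8
```

```bash
python3 -m creep '[[0,0,0,0,0,0,0.54],[0,0,0,0,0,0,0.54],[0,0,0,0,0,0,0.54]]'
```

```text
time_s: 5.6
position: [0.474, 0.0181, 0.1191]
orientation: [-0.064, 0.998, 0.0, 0.0]
ft_force: [-3.8, -0.4, 12.9]
opening: 0.571
grasp_force: 64.6
```

Left is blocked: 65 N and it doesn't move. Going to the right catch, 140 mm along -y.

```bash
python3 -m creep '[[0,0,0,0,0,0,1],[0,0,-0.02,0,0,0,1],[0,0,-0.025,0,0,0,1],[0,-0.045,0,0,0,0,1],[0,-0.05,0,0,0,0,1]]'
python3 -m creep '[[0,-0.045,0,0,0,0,1],[0,0,0,0,0,0,1]]'
python3 look.py w3 | head -8
python3 - <<'E'
from h import *
o=bot.get_obs();cp=campose('wrist',o);im=cv2.imread('pics/w3.png');cv2.imwrite('pics/c3.png',cv2.resize(im[130:280,170:330],None,fx=4,fy=4))
Q=R.from_quat(o['orientation'])
for y in(-27,27):
  for x in (-10,10):
    X=np.array(o['position'])+Q.apply([-x/1e3,y/1e3,0]);X[2]=.144; q=cp[0]@(cp[1].T@(X-cp[2]));q=q[:2]/q[2];print(x,y,q,(q-[170,130])*4)
E
```

```text
time_s: 6.1
position: [0.4866, -0.0765, 0.1641]
orientation: [-0.066, 0.998, -0.0, 0.001]
ft_force: [2.0, 0.2, 0.1]
opening: 1.007
grasp_force: 0.0
time_s: 6.3
position: [0.4925, -0.125, 0.1633]
orientation: [-0.063, 0.998, -0.001, 0.001]
ft_force: [-1.3, 0.7, -0.4]
opening: 0.997
grasp_force: 0.0
6.3 [ 0.4925 -0.125   0.1633] [-0.0626  0.998  -0.0006  0.0005] [-1.3073  0.6676 -0.4063]
catch_left [(array([213.5, 476. ]), 0.91)]
    [0.4708 0.0177 0.128 ]
catch_right [(array([218.3, 261.9]), 0.7)]
    [ 0.4914 -0.1184  0.128 ]
pull [(array([141.1, 364.7]), 0.67)]
    [ 0.4364 -0.0543  0.103 ]
hinge []
-10 -27 [205.3824 213.3167] [141.5296 333.2668]
10 -27 [206.8744 244.2612] [147.4975 457.045 ]
-10 27 [297.6353 213.3329] [510.5414 333.3315]
10 27 [296.1681 244.2752] [504.6723 457.1007]
```

View pics/c3.png

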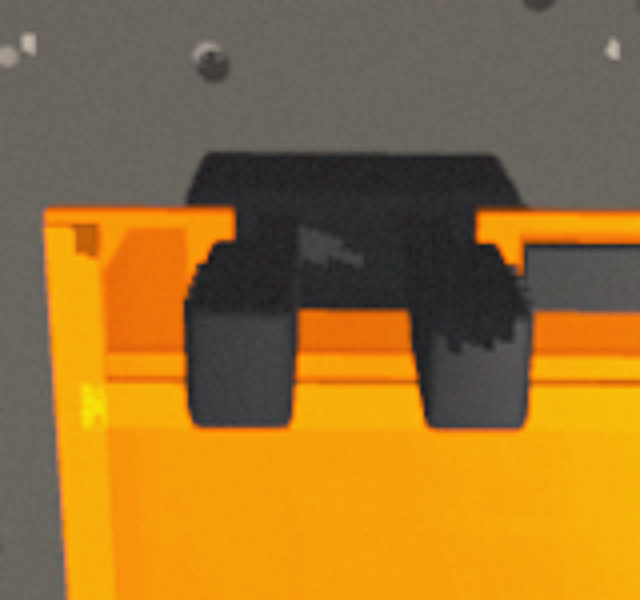

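The right catch's ears in the crop are at cols 187–531 (middle 359), about 8 image px right of the tool's plane, so about 5 mm to +y.

```bash
python3 -m creep '[[0,0.004,0.0,0,0,0,1],[0,0,0,0,0,0,1]]'
python3 -m creep '[[0,0,0.02,0,0,0,1],[0,0,0.025,0,0,0,1],[0,0,0,0,0,0,0.8],[0,0,0,0,0,0,0.65],[0,0,0,0,0,0,0.6]]'
```

```text
time_s: 6.75
position: [0.4913, -0.1156, 0.1633]
orientation: [-0.065, 0.998, 0.0, -0.0]
ft_force: [0.6, 0.2, -0.6]
opening: 1.001
grasp_force: 0.0
time_s: 7.25
position: [0.4922, -0.1174, 0.1197]
orientation: [-0.065, 0.998, -0.001, 0.001]
ft_force: [-1.1, -6.5, -0.5]
opening: 0.603
grasp_force: 2.8
```

```bash
python3 -m creep '[[0,-0.002,0,0,0,0,0.6],[0,0,0,0,0,0,0.56],[0,0,0,0,0,0,0.53]]'
python3 -m creep '[[0,0,0,0,0,0,0.45],[0,0,0,0,0,0,0.38],[0,0,0,0,0,0,0.35],[0,0,0,0,0,0,0.33],[0,0,0,0,0,0,0.33]]'
```

```text
time_s: 7.55
position: [0.4925, -0.1195, 0.1194]
orientation: [-0.065, 0.998, -0.001, 0.001]
ft_force: [-0.4, -6.4, 4.3]
opening: 0.529
grasp_force: 2.9
time_s: 8.05
position: [0.4931, -0.1203, 0.1207]
orientation: [-0.065, 0.998, -0.002, 0.002]
ft_force: [-4.4, -9.6, 18.9]
opening: 0.345
grasp_force: 52.4
```

Right squeezed fully in. Back to the left.

```bash
python3 -m creep '[[0,0,0,0,0,0,1],[0,0,0,0,0,0,1],[0,0,-0.025,0,0,0,1],[0,0,-0.02,0,0,0,1],[0,0.045,0,0,0,0,1]]'
python3 -m creep '[[0,0.05,0,0,0,0,1],[0,0.043,0,0,0,0,1],[0,0,0,0,0,0,1],[0,0,0,0,0,0,1]]'
```

```text
time_s: 8.55
position: [0.4879, -0.0764, 0.1659]
orientation: [-0.063, 0.998, -0.001, 0.003]
ft_force: [1.2, 1.7, -0.1]
opening: 0.996
grasp_force: 0.0
time_s: 8.95
position: [0.4738, 0.0189, 0.1635]
orientation: [-0.066, 0.998, 0.0, 0.0]
ft_force: [-0.0, -0.1, 0.7]
opening: 1.003
grasp_force: 0.0
```

```bash
python3 -m creep '[[0,0,0.02,0,0,0,1],[0,0,0.025,0,0,0,1],[0,0,0,0,0,0,0.8],[0,0,0,0,0,0,0.65],[0,0,0,0,0,0,0.6]]'
python3 -m creep '[[0,0,0,0,0,0,0.55],[0,0,0,0,0,0,0.5],[0,0,0,0,0,0,0.48]]'
```

```text
time_s: 9.45
position: [0.4744, 0.0179, 0.1194]
orientation: [-0.064, 0.998, 0.0, 0.001]
ft_force: [-1.2, 3.9, -1.0]
opening: 0.602
grasp_force: 1.9
time_s: 9.75
position: [0.4744, 0.0181, 0.119]
orientation: [-0.065, 0.998, -0.0, 0.001]
ft_force: [-0.3, 1.7, 4.8]
opening: 0.479
grasp_force: 3.0
```

It gives now. Squeeze fully.

```bash
python3 -m creep '[[0,0,0,0,0,0,0.42],[0,0,0,0,0,0,0.37],[0,0,0,0,0,0,0.34],[0,0,0,0,0,0,0.33],[0,0,0,0,0,0,0.33]]'
python3 -m creep '[[0,0,0,0,0,0,1],[0,0,0,0,0,0,1],[0,0,-0.025,0,0,0,1],[0,0,-0.02,0,0,0,1],[0,0,0,0,0,0,1]]'
python3 - <<'E'
from h import *
print(bot.get_obs()['position']);plan([.4366,-.055,.1635],7.4,2)
E
```

```text
time_s: 10.25
position: [0.4745, 0.0181, 0.1197]
orientation: [-0.064, 0.998, -0.0, 0.001]
ft_force: [-5.7, 1.6, 22.4]
opening: 0.343
grasp_force: 53.5
time_s: 10.75
position: [0.4749, 0.0179, 0.1651]
orientation: [-0.065, 0.998, -0.0, 0.002]
ft_force: [0.7, 0.5, 0.7]
opening: 0.999
grasp_force: 0.0
[0.4749 0.0179 0.1651]
[ 0.0237 -0.0337  0.0007 -0.0255  0.0916  0.0083]
[ 0.0237 -0.0337  0.0008 -0.0255  0.0916  0.0083]
```

```bash
python3 -m creep '[[0.022,-0.034,0,0,0,0,1],[0.014,-0.036,0,0,0,0,1],[0,0,0,0,0,0,1],[0,0,0,0,0,0,1]]'
python3 look.py w4
python3 - <<'E'
from h import *
im=cv2.imread('pics/w4.png');cv2.imwrite('pics/c4.png',cv2.resize(im[130:280,130:380],None,fx=3,fy=3))
E
```

```text
time_s: 11.15
position: [0.4468, -0.0563, 0.1626]
orientation: [-0.064, 0.998, 0.0, -0.001]
ft_force: [0.4, 0.3, 0.4]
opening: 0.998
grasp_force: 0.0
11.15 [ 0.4468 -0.0563  0.1626] [-0.0637  0.998   0.0001 -0.0005] [0.4146 0.3383 0.4021]
catch_left []
catch_right []
pull [(array([194.3, 255.2]), 0.79)]
    [ 0.4375 -0.0549  0.103 ]
hinge []
box [ 0.5641 -0.0447  0.0806] 4.6201385441432175
[[-0.  0.]]
{'catch_left': array([0.4737, 0.0182, 0.128 ]), 'catch_right': array([ 0.485 , -0.1213,  0.128 ]), 'pull': array([ 0.4375, -0.0549,  0.103 ]), 'hinge': array([ 0.6339, -0.0391,  0.1   ])}
```

View pics/c4.png

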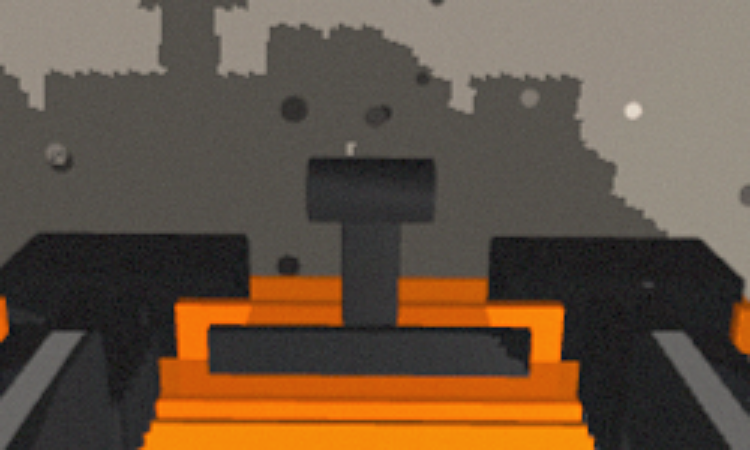

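The pin shows at crop cols 308–435, rows 157–222 (image row 193, col 254), which agrees with the network. The catch bases are close behind it, so I'll go down with the fingers half shut.

```bash
python3 -m creep '[[0.0095,0.002,0,0,0,0,0.7],[0,0,0,0,0,0,0.56],[0,0,0,0,0,0,0.56],[0,0,0.02,0,0,0,0.56],[0,0,0.02,0,0,0,0.56]]'
python3 -m creep '[[0,0,0.02,0,0,0,0.56],[0,0,0.019,0,0,0,0.56],[0,0,0,0,0,0,0.56]]'
```

```text
time_s: 11.9
position: [0.438, -0.0553, 0.1232]
orientation: [-0.065, 0.998, -0.0, 0.001]
ft_force: [0.0, -0.2, -0.6]
opening: 0.56
grasp_force: 0.0
time_s: 12.2
position: [0.4364, -0.0549, 0.0827]
orientation: [-0.065, 0.998, 0.001, -0.002]
ft_force: [-0.2, -0.7, 0.2]
opening: 0.56
grasp_force: 0.0
```

```bash
python3 -m creep '[[0,0,0,0,0,0,0.4],[0,0,0,0,0,0,0.36],[0,0,0,0,0,0,0.33],[0,0,0,0,0,0,0.31]]'
```

```text
time_s: 12.6
position: [0.438, -0.0564, 0.0854]
orientation: [-0.065, 0.998, -0.001, 0.001]
ft_force: [-2.3, -11.3, -1.1]
opening: 0.334
grasp_force: 59.2
```

```bash
python3 - <<'E'
from h import *
th=np.r_[0,.04,.1,np.arange(.2,1.56,.1),1.57]+.015
P=.197*np.c_[-np.cos(th),np.sin(th)]
for t,d in zip(th[1:]-.015,np.diff(P,axis=0)): print(round(t,2),'tool x %.4f z %.4f'%(-d[0],-d[1]))
E
python3 -m creep '[[0,-0.001,0,0,0,0,0.25],[0,0,0,0,0,0,0.2],[-0.0003,0,-0.004,0,0,0,0.2],[-0.0004,0,-0.004,0,0,0,0.2],[0,0,0,0,0,0,0.2]]'
```

```text
0.04 tool x -0.0003 z -0.0079
0.1 tool x -0.0010 z -0.0118
0.2 tool x -0.0032 z -0.0194
0.3 tool x -0.0052 z -0.0190
0.4 tool x -0.0070 z -0.0184
0.5 tool x -0.0088 z -0.0176
0.6 tool x -0.0105 z -0.0166
0.7 tool x -0.0122 z -0.0155
0.8 tool x -0.0136 z -0.0142
0.9 tool x -0.0150 z -0.0128
1.0 tool x -0.0162 z -0.0112
1.1 tool x -0.0172 z -0.0095
1.2 tool x -0.0181 z -0.0078
1.3 tool x -0.0188 z -0.0059
1.4 tool x -0.0193 z -0.0040
1.5 tool x -0.0196 z -0.0021
1.57 tool x -0.0138 z -0.0003
time_s: 13.1
position: [0.4382, -0.0565, 0.093]
orientation: [-0.065, 0.998, -0.0, -0.0]
ft_force: [-1.9, -7.1, -3.5]
opening: 0.337
grasp_force: 59.4
```

Lid lifts (3.5 N). Continue along the arc.

```bash
python3 -m creep '[[-0.001,0,-0.0118,0,0,0,0.2],[-0.0032,0,-0.0194,0,0,0,0.2],[-0.0052,0,-0.019,0,0,0,0.2],[0,0,0,0,0,0,0.2]]'
python3 - <<'E'
from h import *
save('scene','s5');save('wrist','w5')
a=cv2.imread('pics/s5.png')[130:300,130:330];b=cv2.imread('pics/w5.png')
cv2.imwrite('pics/b5.png',np.hstack([cv2.resize(a,(400,340)),cv2.resize(b,(400,300))[:300,:].copy() if 0 else cv2.resize(b,(400,340))]))
E
```

```text
time_s: 13.5
position: [0.4486, -0.0553, 0.1447]
orientation: [-0.065, 0.998, -0.001, 0.001]
ft_force: [0.4, -6.8, -3.8]
opening: 0.336
grasp_force: 59.8
```

View pics/b5.png

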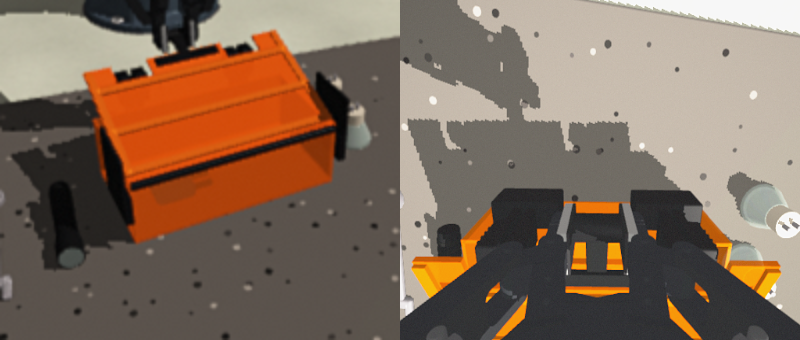

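The lid is up about 0.3 rad. The wrist half shows the pin held between the fingers (about row 240, col 600 of the composite), and the bulbs and torch are undisturbed. Going on.

```bash
python3 -m creep '[[-0.007,0,-0.0184,0,0,0,0.2],[-0.0088,0,-0.0176,0,0,0,0.2],[-0.0105,0,-0.0166,0,0,0,0.2],[-0.0122,0,-0.0155,0,0,0,0.2],[0,0,0,0,0,0,0.2]]'
python3 -m creep '[[-0.0068,0,-0.0071,0,0,0,0.2],[-0.0068,0,-0.0071,0,0,0,0.2],[-0.0075,0,-0.0064,0,0,0,0.2],[-0.0075,0,-0.0064,0,0,0,0.2],[0,0,0,0,0,0,0.2]]'
```

```text
time_s: 14.1
position: [0.4874, -0.0506, 0.2125]
orientation: [-0.065, 0.998, -0.001, 0.001]
ft_force: [0.2, -9.4, -3.2]
opening: 0.335
grasp_force: 60.7
time_s: 14.6
position: [0.5144, -0.0475, 0.2378]
orientation: [-0.065, 0.998, -0.001, -0.0]
ft_force: [-1.4, -12.4, -6.5]
opening: 0.333
grasp_force: 62.1
```

```bash
python3 -m creep '[[-0.0081,0,-0.0056,0,0,0,0.2],[-0.0081,0,-0.0056,0,0,0,0.2],[-0.0086,0,-0.0048,0,0,0,0.2],[-0.0086,0,-0.0048,0,0,0,0.2],[0,0,0,0,0,0,0.2]]'
python3 - <<'E'
from h import *
o=bot.get_obs();p=np.array(o['position']);print(p-np.array([.438,-.0562,.0845]),np.degrees(1.1))
E
```

```text
time_s: 15.1
position: [0.5486, -0.0435, 0.2592]
orientation: [-0.065, 0.998, -0.002, 0.001]
ft_force: [2.0, -12.4, -5.1]
opening: 0.333
grasp_force: 62.4
[0.1106 0.0127 0.1747] 63.02535746439056
```

```bash
python3 -m creep '[[-0.009,-0.0005,-0.0039,0,0,0,0.2],[-0.009,-0.0005,-0.0039,0,0,0,0.2],[-0.0094,-0.0005,-0.003,0,0,0,0.2],[-0.0094,-0.0005,-0.003,0,0,0,0.2],[0,0,0,0,0,0,0.2]]'
python3 -m creep '[[-0.0096,0,-0.002,0,0,0,0.2],[-0.0097,0,-0.002,0,0,0,0.2],[-0.0098,0,-0.001,0,0,0,0.2],[-0.0098,0,-0.001,0,0,0,0.2],[0,0,0,0,0,0,0.2]]'
```

```text
time_s: 15.6
position: [0.5844, -0.0391, 0.2721]
orientation: [-0.065, 0.998, -0.0, -0.0]
ft_force: [-1.9, -3.8, -1.1]
opening: 0.33
grasp_force: 60.2
time_s: 16.1
position: [0.6229, -0.0345, 0.2782]
orientation: [-0.065, 0.998, -0.0, -0.0]
ft_force: [-2.2, -5.5, -0.2]
opening: 0.33
grasp_force: 59.5
```

```bash
python3 -m creep '[[-0.006,0,-0.0003,0,0,0,0.2],[-0.006,0,0,0,0,0,0.2],[0,0,0,0,0,0,0.2],[0,0,0,0,0,0,0.2]]'
python3 - <<'E'
from h import *
o=bot.get_obs();p=np.array(o['position']);d=p-np.array([.438,-.0562,.0845]);h=d[0]*.9916+d[1]*.129;print(d,h,'theta',np.arctan2(.003+d[2],.197-h),np.hypot(.003+d[2],.197-h))
save('scene','s6');save('wrist','w6')
a=cv2.imread('pics/s6.png')[60:300,130:330];b=cv2.imread('pics/w6.png')
cv2.imwrite('pics/b6.png',np.hstack([cv2.resize(a,(400,480)),cv2.resize(b,(400,480))]))
E
```

```text
time_s: 16.5
position: [0.6342, -0.0332, 0.2786]
orientation: [-0.064, 0.998, -0.001, -0.0]
ft_force: [-2.9, -5.6, 0.2]
opening: 0.333
grasp_force: 59.4
[0.1962 0.023  0.1941] 0.19750025953644207 theta 1.5733344611004338 0.19709755802661238
```

View pics/b6.png

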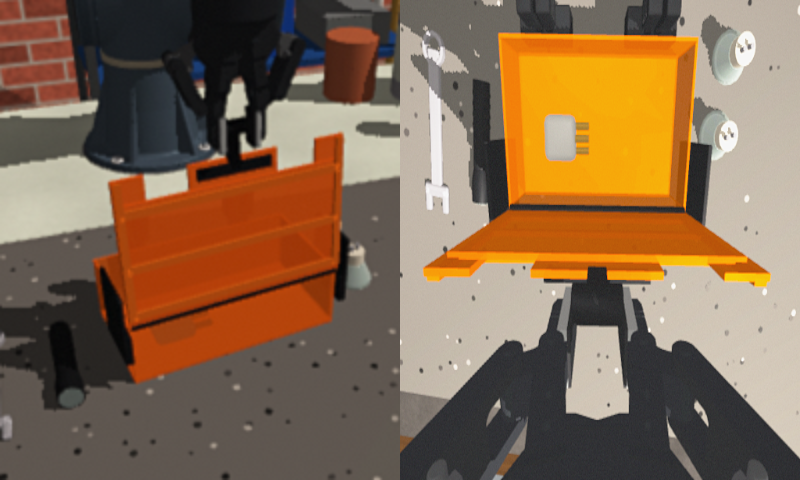

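The lid stands upright (θ about 1.57). The pin is between the pads at about row 300, col 600, the box is open, and the bulbs, torch and wrench haven't moved.

```bash
python3 -c "
from rig import bot
print(bot.job_done())"
```

```text
the job is handed in; nothing more can be done
None
```

The box is open: the right catch gave first, so I squeezed it fully in and then the left one. The gripper now holds the lid by its pull at about 1.57 rad (upright), and the bulbs, torch and wrench are untouched.

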